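# Slide the locked imaging stage under the camera

## Task

Bring the culture dish on the dish imager under its camera: with a fingertip hold down the blue lock button on the stage and, keeping it held, push the stage along its rods away from the loading end, fully home against its end stop. Then let the button up, so that the lock catches there, and move clear. This is pressing and pushing only: do not touch or lift the dish or jolt it out of its seat, and leave the bottles, the carton and the other dish as they stand.

Things in the scene. Friction and masses are not known exactly. Their poses are not given: they have to be found in the camera images.
- dish_imager: White and grey bench instrument for photographing culture dishes, fixed to the table. Origin on the table under the middle of the stage's travel; own +x is the way the stage is pushed (loading end to camera end), +y the left side seen along +x, z up. Its bed spans x -78 to +94 mm and y -70 to +70 mm, top 12 mm high. The button's lane (y = +42 mm) is open from above all the way.
- stage (a joint): Travel of the stage (aluminium carriage, 76 x 130 mm, top 42 mm above the table) along the imager's +x: 0 m at the loading end where it starts, 0.065 m at the end stop. 1.2 N friction. Unless the button is held down it is locked, with under 2 mm of play, at 0, 13, 26, 39, 52 and 65 mm: a button let up on the way catches in the next of these notches and must be pressed again.
- lock (a joint): Depth of the blue lock button: 0 m when up, 0.007 m when fully down; the stage is free when it is more than about 0.0045 m down. Springs up by itself; the push needed grows from 1.8 N to 5 N at full depth.
- blue_button: Round blue lock button, 27 mm across, on top of a black housing at the left of the stage and travelling with it. When up its top is 72 mm above the table, 12 mm proud of the housing (60 mm high, 58 x 44 mm); fully pressed its top is 65 mm above the table. Origin on its axis, 16 mm below its top.
- button_top (a point): Centre of the top face of the blue button (moves down as it is pressed and along with the stage); its axes are those of the imager.
- thumb_plate (a point): Black upright thumb plate on the lock housing, a wall to push against: face 40 mm wide, 22 mm ahead (+x) of the button's centre, from 60 to 94 mm above the table, 5.5 mm thick. This point is the middle of the face, 80 mm above the table. A finger on the button may push the stage by this plate or by its friction on the button.
- dish_seat (a point): Centre of the floor of the round dish seat in the stage, 36 mm above the table, 6 mm deep and 63 mm across; 72 mm to the right (-y) of the button and 8 mm ahead of it.
- camera_head (a point): Middle of the top of the white camera head, 112 mm above the table, fixed to the imager at its far right: the head spans x +2 to +94 mm and y -56 to 0 mm of the imager and hangs over the reading place; lens underside 65 mm above the table.
- culture_dish: Round clear culture dish with brown medium, 60 mm across, 14 mm high, about 30 g, lying loose in the seat of the stage; origin at the centre of its underside.
- red_bottle: White dropper bottle with red cap, 33 mm across, 62 mm high, bystander; origin at the centre of its underside.
- blue_bottle: White dropper bottle with blue cap, 33 mm across, 68 mm high, bystander; origin at the centre of its underside.
- brown_bottle: Brown dropper bottle with black cap, 35 mm across, 74 mm high, bystander; origin at the centre of its underside.
- slide_carton: Blue and white carton of glass slides, 62 x 84 x 32 mm, bystander; origin at the centre of its underside.
- spare_dish: A second culture dish, 60 mm across, 14 mm high, standing on the table between the centrifuge and the sharps box, bystander; origin at the centre of its underside.

How it is judged:
On the way, in this order (a step that is already met when the one before it is completed fails the run):
1. the blue button is held down by the fingers while the stage is still at its loading end (value of joint lock above 0.0045 m and value of joint stage below 0.006 m and contact force between the fingers and blue_button above 0.5 N), for 0.05 s.
2. with the button still held down by the fingers, the stage stands against its end stop (value of joint lock above 0.0042 m and value of joint stage above 0.063 m and contact force between the fingers and blue_button above 0.3 N), for 0.2 s.
At the end, for the whole second after the job is handed in: The stage is within 2.5 mm of its end stop and at rest, the blue button is up again (less than 1.5 mm down), so that the lock has caught, and the dish lies still and flat in its seat (within 5 mm sideways, 3 mm in height) (value of joint stage above 0.0625 m and value of joint lock below 0.0015 m and velocity of joint stage between -0.005 and 0.005 m/s and horizontal distance between culture_dish and dish_seat below 0.005 m and z of culture_dish in the frame of dish_seat below 0.003 m and angle between culture_dish's own z axis and vertical below 0.06 rad and linear speed of culture_dish below 0.01 m/s); the robot touches nothing.
It fails at once if the dish is lifted, tipped or jolted out of its seat (horizontal distance between culture_dish and dish_seat above 0.008 m or z of culture_dish in the frame of dish_seat above 0.006 m or angle between culture_dish's own z axis and vertical above 0.12 rad).
It fails at once if the fingers touch the dish on the stage (contact force between the fingers and culture_dish above 0.5 N).
It fails at once if a bottle, the carton or the spare dish is disturbed (distance of any of red_bottle, blue_bottle, brown_bottle, slide_carton, spare_dish from where it was at the start of the episode above 0.015 m).
It also fails if it takes over 35 s, if anything falls off the work surface, if the arm or the gripper's body presses on something with over 40 N, if the wrist force passes 120 N, or if a joint passes its speed limit or range.

## Robot

A 6-joint arm with a two-finger parallel gripper is mounted at the origin on the work surface; the furniture and walls round the work are solid. World frame = base frame: x ahead of the robot, y to its left, z up, the work surface at z = 0. Lengths are in m, angles in rad, forces in N, time in s.
With the tool pointing down it reaches from about 0.35 to 0.775 m from the base axis. Payload 5.5 kg.
Tool frame: the origin (TCP) lies at the very end of the fingers, on their centre line; the grasp point (between the pads) lies 19 mm behind it; z points along the fingers, y is the line along which they close (so a half turn about z gives the same grasp; the last joint's range is limited). The gripper opens to 85 mm and grips with 20 to 120 N. Pads are 22 mm wide; open, the fingers measure 114 mm over their backs; the gripper's body (76 mm by 85 mm) begins 54 mm behind the grasp point. The pads swing forward as they close: fully open they stand 13 mm farther back than shut.
Start: joints at [-1.34, 0.313, 0.046, 1.304, 0, 1.431], TCP at [0.208, -0.536, 0.231] pointing down, gripper open.
Joint ranges: [-2.76, 2.76], [-0.86, 1.69], [-1.03, 1.26], [-2.2, 2.34], [-1.47, 1.5], [-3.14, 3.14]. Speed limits (rad/s): [2.57, 2.57, 3.14, 3.14, 3.14, 3.14].

## Interface

Orientations are given as a unit quaternion [w, x, y, z].
In Python, from workcell import get_state, read_camera, calibration, hand_in gives the robot as it stands.
- The arm moves only by the tool drive_tool, never from a script. Its argument "deltas" is a list that holds one entry, the list of rows, each a list of 7 numbers: the closure in counts, from 0 (fully open) to 255 (shut), then the shift along the tool's x, y, z in m, then the turn, a rotation vector about the tool's x, y, z in degrees. A call has 1 to 12 rows; each row is the pose to reach, as a shift and turn from the pose commanded when the call began, along the tool's axes at that moment; what a row does not reach only later rows make up. A row lasts 1/8 s, in which the tool goes at most 62.5 mm and 10.7 degrees, less where a joint would pass 70% of its speed; a pose out of reach is approached as far as the arm can. A call with a gripper value outside its range is refused whole. The fingers move at their own pace and stop on an object; "newtons" is the grip in N (left out, the last holds). Time passes only in rows, so rows that repeat a pose let the fingers close. It gives the time, the measured TCP pose, the force, the opening and the grip force at its end, in the units of the state.
- get_state(): the state, without advancing time (a new reading comes with each control period).
- read_camera(name): name is "side" or "top"; returns (picture, depth): 480x640x3 uint8, red, green, blue; 480x640 float32, m along the optical axis (not along the pixel's ray), 0 where there is no reading.
- calibration(name): a dict with "mtx" (3x3 intrinsics, pixels), "world_from_camera" (4x4, takes a point from camera to world coordinates). Camera axes: x right, y up, looking along -z (the intrinsics and any distortion apply to the point x, -y, -z); pixel columns grow to the right and rows downward; lengths in m; the calibration is good to about 2 mm. A picture is of the moment at which its call begins. calibration takes no time and is no camera call.
- hand_in(): hands the job in; it is judged then, once.
The state is a dict: "clock": time; "joint_pos": joint angles; "qvel": joint speeds; "tau": joint torques, N m; "tcp_pos": TCP position; "orientation": TCP orientation; "wrist_force": force on the tool from outside, world axes, zero at the start; "ft_torque": the same for the moment, N m; "finger_gap": finger opening in m; "grip_force": force on a finger pad.
Only numpy, scipy, OpenCV 4.12 (cv2) and the standard library are available. Lean on these libraries where they do the work, as an engineer would, in place of code of your own. Each camera call takes 0.05 s, during which the arm holds its last target. There are 200 camera calls.

## Working session

There is one attempt and no reset: what is moved stays moved. The work goes in short steps, Python scripts to look and compute and a tool call to move; the robot and the scene stay as the last step left them, time stands still between calls to the robot, and variables do not carry over. Pictures are saved under pics/ and viewed, at most 10 in all, crops included, and the job is handed in when it is done.

Besides the shell and the picture viewer there is one more tool, called after "Emit:" as a command line: name --argument value ..., lists and objects as JSON in quotes. drive_tool: Moves the arm, as the interface text tells. Its arguments: {"type":"object","properties":{"deltas":{"type":"array","items":{"type":"array","items":{"type":"array","items":{"type":"number"}}}},"newtons":{"type":"number"}},"required":["deltas"]}

```bash
mkdir -p pics; python3 - <<'E'
from workcell import *
import cv2,numpy as np
for n in("top","side"):
    p,d=read_camera(n); np.savez(f"{n}0.npz",p=p,d=d); cv2.imwrite(f"pics/{n}0.png",p[:,:,::-1]); c=calibration(n); print(n,c)
s=get_state(); print(s)
E
```

```text
top {'mtx': array([[581.49624223,   0.        , 308.19991901],
       [  0.        , 581.49624223, 244.08424882],
       [  0.        ,   0.        ,   1.        ]]), 'world_from_camera': array([[-0.01212292,  0.98075725, -0.19485442,  0.26652741],
       [-0.99982192, -0.01470773, -0.01182397,  0.10180513],
       [-0.01446231,  0.19467638,  0.9807609 ,  1.04296008],
       [ 0.        ,  0.        ,  0.        ,  1.        ]])}
side {'mtx': array([[575.57307728,   0.        , 319.19495819],
       [  0.        , 575.57307728, 246.80897566],
       [  0.        ,   0.        ,   1.        ]]), 'world_from_camera': array([[-0.83967635,  0.24748475, -0.48342003, -0.06534844],
       [-0.54307639, -0.37703626,  0.75027441,  0.88337253],
       [ 0.00341459,  0.89252168,  0.45099156,  0.5578825 ],
       [ 0.        ,  0.        ,  0.        ,  1.        ]])}
{'clock': 0.1, 'joint_pos': array([-1.33964628e+00,  3.13953129e-01,  4.50877198e-02,  1.30361897e+00,
        1.67405445e-05,  1.43118362e+00]), 'qvel': array([ 0.00030789, -0.00200428,  0.00309286, -0.00134041, -0.00014819,
       -0.00029525]), 'tau': array([ 1.94283632e-03, -4.81724811e+01,  2.99243832e+01,  1.28234152e-02,
       -1.31264997e-04, -3.59137402e-06]), 'tcp_pos': array([ 0.20821906, -0.5354766 ,  0.23048023]), 'orientation': array([-8.43523280e-04,  9.82865678e-01,  1.84321313e-01, -3.02548741e-05]), 'wrist_force': array([-0.1396982 , -0.02609711, -0.08579247]), 'ft_torque': array([-0.05067487, -0.00715741, -0.0296341 ]), 'grip_force': 0.0, 'finger_gap': 0.08526053936685563}
```

View pics/top0.png

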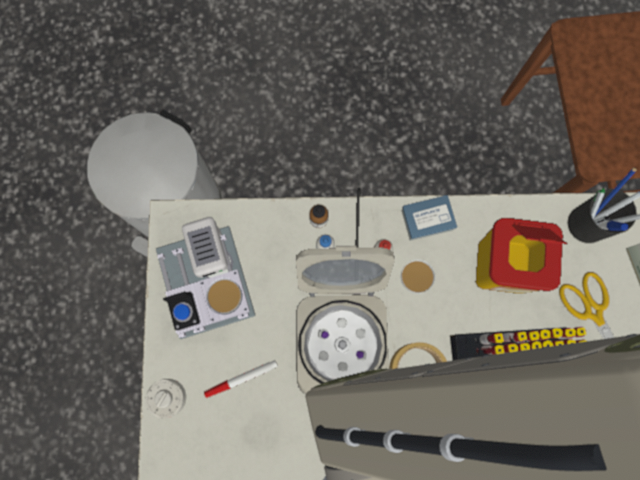

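View pics/side0.png

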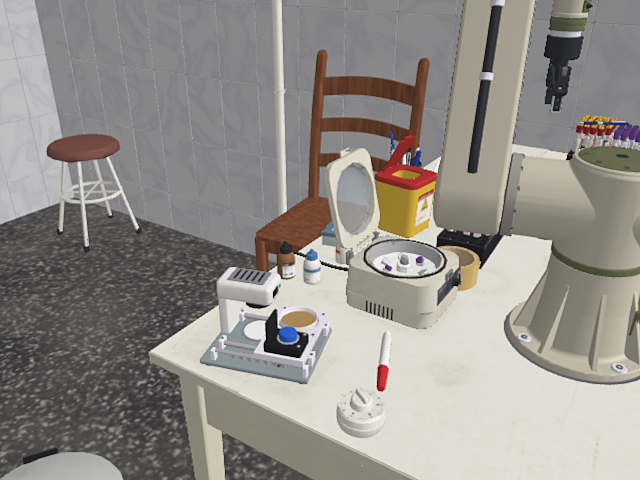

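The top view shows the imager at the left, with the button at about (182,312), its dish at (225,297) and the camera head at (205,245). The stage's push direction is up in the image. The centrifuge lid stands upright at (345,270), between the arm and the imager.

```bash
cat > h.py <<'E'
from workcell import *
import cv2,numpy as np
def ray(n,u,v,z):
    c=calibration(n);K=c["mtx"];T=c["world_from_camera"]
    d=T[:3,:3]@np.array([(u-K[0,2])/K[0,0],-(v-K[1,2])/K[1,1],-1]);o=T[:3,3]
    return o+d*(z-o[2])/d[2]
def blobs(p,lo,hi,amin=40):
    m=cv2.inRange(cv2.cvtColor(p,cv2.COLOR_RGB2HSV),lo,hi)
    k,_,st,ce=cv2.connectedComponentsWithStats(m)
    return [(ce[i].round(1),st[i]) for i in range(1,k) if st[i][4]>=amin]
def cloud(n,d):
    c=calibration(n);K=c["mtx"];T=c["world_from_camera"]
    v,u=np.mgrid[:480,:640]
    P=np.stack([(u-K[0,2])/K[0,0]*d,-(v-K[1,2])/K[1,1]*d,-d],-1)
    return P@T[:3,:3].T+T[:3,3]
E
python3 - <<'E'
from h import *
np.set_printoptions(precision=4,suppress=True)
for n in("top","side"):
    f=np.load(n+"0.npz");p=f["p"];print(n)
    for c,st in blobs(p,(100,150,80),(125,255,255)): print("blue",c,st,ray(n,*c,.072))
    for c,st in blobs(p,(8,80,80),(22,255,220),200):
        if n=="side" or c[0]<460: print("brown",c,st,ray(n,*c,.044))
    W=cloud(n,f["d"]);
    if n=="top":
        for nm,(a,b,e,g) in dict(lid=(240,292,295,393),fuge=(293,390,295,390),imager=(215,340,155,255)).items():
            w=W[a:b,e:g].reshape(-1,3);w=w[(w[:,2]>.02)];print(nm,np.percentile(w,1,0),np.percentile(w,99.7,0))
        print(W[312,182],W[245,205],W[297,225])
E
```

```text
top
blue [615.  190.5] [598 171  35  41 147] [ 0.5455 -0.4155  0.072 ]
blue [619.3 227.4] [608 224  20   7  85] [ 0.4804 -0.4153  0.072 ]
blue [181.4 311.5] [174 305  16  14 178] [0.3479 0.3266 0.072 ]
brown [417.2 276.3] [402 262  31  30 730] [ 0.4054 -0.0738  0.044 ]
brown [223.7 295.8] [208 280  32  32 801] [0.3762 0.2607 0.044 ]
brown [416.6 352.8] [390 343  56  26 446] [ 0.2756 -0.0665  0.044 ]
lid [ 0.3737 -0.0227  0.04  ] [0.4699 0.1293 1.043 ]
fuge [ 0.2283 -0.0109  0.0487] [0.3723 0.1365 1.043 ]
imager [0.3109 0.2206 0.0219] [0.4974 0.3773 1.043 ]
[0.347  0.3256 0.0719] [0.4527 0.2821 0.1109] [0.3745 0.2589 0.0408]
side
blue [616.1 123.3] [603 122  25   3  41] [ 0.1296 -1.2119  0.072 ]
blue [416.1 158.8] [412 151   9  16  77] [ 0.5226 -0.5085  0.072 ]
blue [287.4 334.2] [279 327  18  15 232] [0.3423 0.3343 0.072 ]
brown [334.6 153.6] [ 255   50  174  221 7663] [ 0.775  -0.5019  0.044 ]
brown [401.7 210.1] [ 376  180   60   58 1315] [ 0.4293 -0.2293  0.044 ]
brown [465.9 266.4] [438 245  43  46 724] [ 0.2138 -0.0533  0.044 ]
brown [298. 319.] [281 312  35  15 408] [0.3757 0.26   0.044 ]
```

Emit:
drive_tool --deltas '[[[255,0,0,-0.06,0,0,0],[255,0,0,-0.12,0,0,0],[255,0,0,-0.17,0,0,0],[255,0,0,-0.2,0,0,0]]]' --newtons 20

```text
clock: 0.6
tcp_pos: [0.2084, -0.536, 0.4339]
orientation: [0.001, 0.983, 0.184, 0.0]
wrist_force: [-0.7, -1.0, -0.1]
finger_gap: 0.0123
grip_force: 0.0
```

```bash
python3 - <<'E'
from h import *
np.set_printoptions(precision=4,suppress=True)
f=np.load("top0.npz");W=cloud("top",f["d"]);ok=f["d"]>0
for nm,(a,b,e,g) in dict(lid=(240,292,295,393),box=(215,295,475,565)).items():
    w=W[a:b,e:g][ok[a:b,e:g]];print(nm,w.min(0),w.max(0))
# imager yaw from bed outline (z 6..20mm) and everything above bed
m=((W[...,2]>.007)&ok).astype(np.uint8); m[:,:150]=0;m[:,262:]=0;m[:215]=0;m[345:]=0
pts=W[m>0][:,:2].astype(np.float32)*1000
print(cv2.minAreaRect(pts))
s=get_state();print(s["tcp_pos"],s["orientation"],s["joint_pos"],s["finger_gap"])
# arc waypoints, deltas in tool frame
from scipy.spatial.transform import Rotation as R
q=s["orientation"];Rt=R.from_quat(q[[1,2,3,0]]).as_matrix();p0=s["tcp_pos"]
a0=np.arctan2(p0[1],p0[0]);r0=np.hypot(*p0[:2]);a1=np.arctan2(.326,.347)
for i in range(1,15):
    t=i/14;a=a0+t*(a1-a0);r=r0+t*(.478-r0)
    print(i,(Rt.T@(np.array([r*np.cos(a),r*np.sin(a),p0[2]])-p0)).round(3))
E
```

```text
lid [ 0.3729 -0.0389 -0.0076] [0.4825 0.1393 0.2675]
box [ 0.3681 -0.3561 -0.0071] [ 0.5245 -0.1743  0.2169]
((406.34136962890625, 300.79937744140625), (172.79124450683594, 140.34825134277344), 16.760894775390625)
[ 0.2084 -0.536   0.4339] [0.0014 0.9829 0.1843 0.0001] [-1.3396  0.3672  0.6231  1.8239  0.      1.4312] 0.012273326413373413
1 [ 0.079 -0.012 -0.   ]
2 [ 0.155 -0.036 -0.   ]
3 [ 0.225 -0.069 -0.   ]
4 [ 0.29  -0.111 -0.   ]
5 [ 0.347 -0.161 -0.001]
6 [ 0.396 -0.218 -0.001]
7 [ 0.436 -0.281 -0.001]
8 [ 0.467 -0.347 -0.001]
9 [ 0.488 -0.416 -0.001]
10 [ 0.498 -0.487 -0.002]
11 [ 0.498 -0.557 -0.002]
12 [ 0.489 -0.626 -0.002]
13 [ 0.471 -0.692 -0.002]
14 [ 0.443 -0.754 -0.002]
```

Emit:
drive_tool --deltas '[[[255,0.059,-0.009,0,0,0,-5],[255,0.117,-0.024,0,0,0,-10],[255,0.173,-0.044,0,0,0,-15],[255,0.225,-0.069,0,0,0,-20],[255,0.274,-0.1,0,0,0,-25],[255,0.319,-0.135,0,0,0,-30],[255,0.36,-0.175,0,0,0,-35],[255,0.396,-0.218,0,0,0,-40],[255,0.426,-0.265,0,0,0,-45],[255,0.452,-0.314,0,0,0,-50],[255,0.473,-0.364,0,0,0,-55],[255,0.488,-0.416,0,0,0,-60]]]'

```text
clock: 2.1
tcp_pos: [0.5124, 0.0304, 0.4305]
orientation: [-0.0, 0.758, 0.652, -0.0]
wrist_force: [0.5, 0.3, 0.8]
finger_gap: -0.0
grip_force: 0.0
```

```bash
cat > d.py <<'E'
from h import *
import sys
from scipy.spatial.transform import Rotation as R
def rel(x,y,z,yaw=17+90):
    s=get_state();q=s["orientation"];Rt=R.from_quat(q[[1,2,3,0]]).as_matrix()
    c,n=np.cos(np.radians(yaw)),np.sin(np.radians(yaw))
    G=np.array([[c,n,0],[n,-c,0],[0,0,-1]])
    return (Rt.T@(np.array([x,y,z])-s["tcp_pos"])).round(4),R.from_matrix(Rt.T@G).as_rotvec(degrees=True).round(2)
E
python3 - <<'E'
from d import *
s=get_state();print(s["tcp_pos"],s["joint_pos"])
e=np.array([.956,.292]);b=np.array([.347,.326])+.003*e
for z in(.43,.15,.08): print(z,rel(*b,z))
E
```

```text
[0.5124176  0.03042026 0.430521  ] [-9.71853070e-02  2.25953221e-01  4.17902973e-01  1.76385072e+00
 -7.24640725e-06  1.62345633e+00]
0.43 (array([ 0.2689, -0.205 ,  0.0007]), array([-6.000e-02, -1.000e-02, -2.559e+01]))
0.15 (array([ 0.2689, -0.2047,  0.2807]), array([-6.000e-02, -1.000e-02, -2.559e+01]))
0.08 (array([ 0.2689, -0.2046,  0.3507]), array([-6.000e-02, -1.000e-02, -2.559e+01]))
```

Emit:
drive_tool --deltas '[[[255,0.045,-0.034,0,0,0,-5],[255,0.09,-0.068,0,0,0,-10],[255,0.135,-0.102,0,0,0,-15],[255,0.18,-0.137,0,0,0,-20],[255,0.225,-0.171,0,0,0,-24],[255,0.269,-0.205,0,0,0,-25.6],[255,0.269,-0.205,0.06,0,0,-25.6],[255,0.269,-0.205,0.12,0,0,-25.6],[255,0.269,-0.205,0.18,0,0,-25.6],[255,0.269,-0.205,0.24,0,0,-25.6],[255,0.269,-0.205,0.28,0,0,-25.6],[255,0.269,-0.205,0.3,0,0,-25.6]]]'

```text
clock: 3.6
tcp_pos: [0.3489, 0.3244, 0.1283]
orientation: [-0.001, 0.596, 0.803, -0.002]
wrist_force: [0.3, 0.7, 0.9]
finger_gap: 0.0001
grip_force: 0.0
```

```bash
python3 - <<'E'
from d import *
s=get_state();print(s["tcp_pos"],s["joint_pos"],s["wrist_force"])
b=np.array([.347,.326])+.003*np.array([.956,.292])
for z in(.08,.066): print(z,rel(*b,z))
p,d=read_camera("side");p2,d2=read_camera("top")
a=cv2.resize(p[240:400,190:350],(400,400),interpolation=2);b=cv2.resize(p2[210:350,145:285],(400,400),interpolation=2)
cv2.imwrite("pics/a1.png",np.hstack([a,b])[:,:,::-1])
E
```

```text
[0.34891958 0.32444973 0.12829874] [ 5.80429669e-01  1.87757027e-01 -3.80707190e-01  1.00712390e+00
 -9.33089709e-05  1.85720603e+00] [0.26335417 0.73849118 0.85112357]
0.08 (array([0.0021, 0.0018, 0.0483]), array([-0.26,  0.08, -0.15]))
0.066 (array([0.0021, 0.0019, 0.0623]), array([-0.26,  0.08, -0.15]))
```

View pics/a1.png

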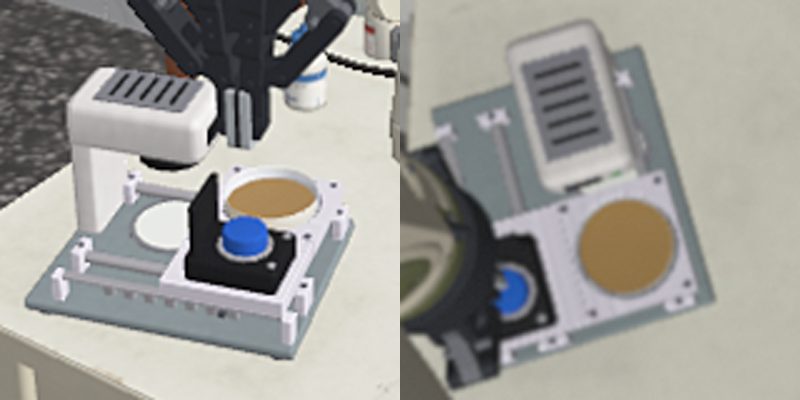

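The picture shows the shut fingertips straight above the blue button, roughly 55 mm up, with the thumb plate ahead of them. Next I lower onto the button.

Emit:
drive_tool --deltas '[[[255,0.002,0.001,0.03,0,0,0],[255,0.002,0.001,0.048,0,0,0],[255,0.002,0.001,0.054,0,0,0],[255,0.002,0.001,0.057,0,0,0],[255,0.002,0.001,0.06,0,0,0],[255,0.002,0.001,0.06,0,0,0]]]'

```text
clock: 4.45
tcp_pos: [0.3518, 0.3283, 0.0719]
orientation: [0.0, 0.596, 0.803, 0.001]
wrist_force: [0.1, 0.1, 2.2]
finger_gap: 0.0001
grip_force: 0.8
```

```bash
python3 - <<'E'
from d import *
s=get_state();print(s["tcp_pos"],s["wrist_force"],s["finger_gap"])
p,d=read_camera("side")
cv2.imwrite("pics/a2.png",cv2.resize(p[250:390,200:340],(500,500),interpolation=2)[:,:,::-1])
E
```

```text
[0.3518209  0.32827743 0.0719257 ] [0.09976119 0.13517972 2.22537151] 0.00013905459224087928
```

View pics/a2.png

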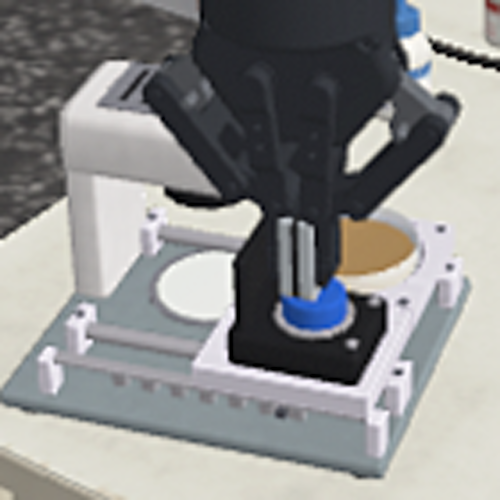

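Fingertips are in contact with the button top at 2.2 N. I press further down.

Emit:
drive_tool --deltas '[[[255,0,0,0.002,0,0,0],[255,0,0,0.004,0,0,0],[255,0,0,0.006,0,0,0],[255,0,0,0.007,0,0,0],[255,0,0,0.007,0,0,0],[255,0,0,0.007,0,0,0]]]'

```text
clock: 5.25
tcp_pos: [0.3518, 0.3283, 0.065]
orientation: [0.0, 0.596, 0.803, 0.001]
wrist_force: [0.3, -0.2, 8.6]
finger_gap: -0.0002
grip_force: 4.0
```

Button is fully down (8.6 N, z 65 mm). Now I push along tool +y, which is imager +x.

Emit:
drive_tool --deltas '[[[255,0,0.003,0,0,0,0],[255,0,0.007,0,0,0,0],[255,0,0.012,0,0,0,0],[255,0,0.018,0,0,0,0],[255,0,0.024,0,0,0,0],[255,0,0.03,0,0,0,0],[255,0,0.036,0,0,0,0],[255,0,0.041,0,0,0,0],[255,0,0.045,0,0,0,0],[255,0,0.048,0,0,0,0],[255,0,0.05,0,0,0,0],[255,0,0.05,0,0,0,0]]]'

```text
clock: 6.75
tcp_pos: [0.3994, 0.3425, 0.065]
orientation: [0.0, 0.596, 0.803, 0.0]
wrist_force: [1.0, -0.1, 8.7]
finger_gap: -0.0002
grip_force: 4.3
```

```bash
python3 - <<'E'
from d import *
s=get_state();print(s["tcp_pos"],s["wrist_force"])
p,d=read_camera("side");p2,d2=read_camera("top")
for c,st in blobs(p2,(8,80,80),(22,255,220),100):
    if c[0]<280: print(c,st,ray("top",*c,.044))
cv2.imwrite("pics/a3.png",cv2.resize(p[240:390,190:340],(500,500),interpolation=2)[:,:,::-1])
E
```

```text
[0.39939858 0.34253185 0.06498766] [ 0.99353026 -0.12381161  8.69281719]
[219.3 275.1] [203 257  29  28 308] [0.41238773 0.26894527 0.044     ]
```

View pics/a3.png

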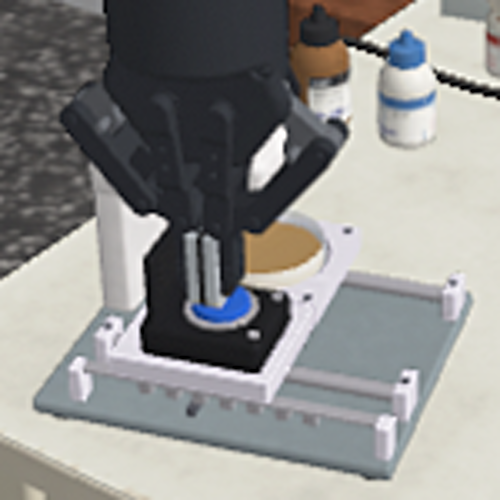

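The stage has moved with the finger, which still holds the button down; the dish is seated. I continue to the stop.

Emit:
drive_tool --deltas '[[[255,0,0.003,0,0,0,0],[255,0,0.007,0,0,0,0],[255,0,0.01,0,0,0,0],[255,0,0.013,0,0,0,0],[255,0,0.015,0,0,0,0],[255,0,0.017,0,0,0,0],[255,0,0.018,0,0,0,0],[255,0,0.018,0,0,0,0]]]'

```text
clock: 7.85
tcp_pos: [0.4146, 0.3471, 0.0649]
orientation: [-0.001, 0.596, 0.803, -0.001]
wrist_force: [-5.0, -2.4, 12.6]
finger_gap: 0.0004
grip_force: 6.6
```

Emit:
drive_tool --deltas '[[[255,0,0.002,0,0,0,0],[255,0,0.004,0,0,0,0],[255,0,0.005,0,0,0,0],[255,0,0.005,0,0,0,0],[255,0,0.005,0,0,0,0]]]'

```text
clock: 8.48
tcp_pos: [0.4157, 0.3474, 0.0648]
orientation: [-0.003, 0.595, 0.803, -0.004]
wrist_force: [-14.2, -5.2, 21.7]
finger_gap: -0.0003
grip_force: 10.9
```

```bash
python3 - <<'E'
from d import *
s=get_state();print(s["tcp_pos"],s["wrist_force"])
p,d=read_camera("side")
cv2.imwrite("pics/a4.png",cv2.resize(p[240:390,190:340],(500,500),interpolation=2)[:,:,::-1])
E
```

```text
[0.41570802 0.34738556 0.06482233] [-14.1598686   -5.23474514  21.72360719]
```

View pics/a4.png

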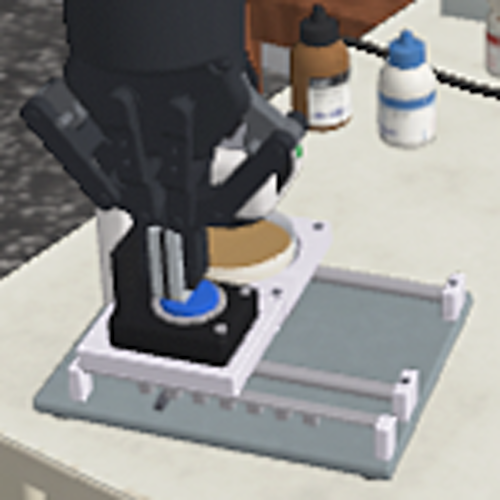

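The stage is home against the end posts: push force rose to 15 N with no further motion. I ease off slightly, lift straight up and withdraw upward.

Emit:
drive_tool --deltas '[[[255,0,-0.002,0,0,0,0],[255,0,-0.003,0,0,0,0],[255,0,-0.003,-0.003,0,0,0],[255,0,-0.003,-0.006,0,0,0],[255,0,-0.004,-0.01,0,0,0],[255,0,-0.006,-0.016,0,0,0],[255,0,-0.008,-0.03,0,0,0],[255,0,-0.008,-0.06,0,0,0],[255,0,-0.008,-0.11,0,0,0],[255,0,-0.008,-0.16,0,0,0],[255,0,-0.008,-0.2,0,0,0],[255,0,-0.008,-0.2,0,0,0]]]'

```text
clock: 10.02
tcp_pos: [0.4151, 0.3478, 0.269]
orientation: [0.002, 0.596, 0.803, 0.004]
wrist_force: [0.0, -0.2, -1.0]
finger_gap: 0.0
grip_force: 0.0
```

```bash
python3 - <<'E'
from d import *
s=get_state();print(s["tcp_pos"],s["wrist_force"])
p,d=read_camera("side");p2,d2=read_camera("top")
for c,st in blobs(p,(100,150,80),(125,255,255)): 
    if c[0]<340: print("blue",c,st,ray("side",*c,.072))
a=cv2.resize(p[240:390,190:340],(400,400),interpolation=2);b=cv2.resize(p2[180:350,130:300],(400,400),interpolation=2)
cv2.imwrite("pics/a5.png",np.hstack([a,b])[:,:,::-1])
E
```

```text
[0.41506354 0.34775994 0.26899908] [ 0.04174487 -0.20781678 -1.04295482]
blue [245.9 326.9] [237 320  19  15 228] [0.40389534 0.35272544 0.072     ]
```

View pics/a5.png

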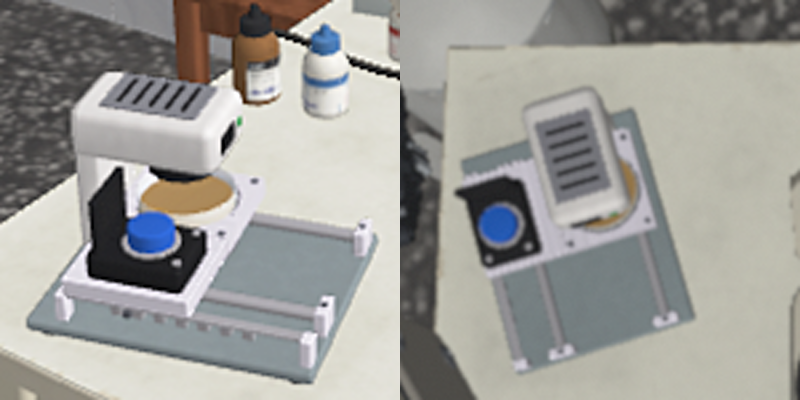

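The picture shows the button up, the stage against its end posts and the dish flat under the lens. The button moved 64 mm between side views, which agrees with the full travel.

```bash
python3 -c "
from workcell import *
print(hand_in())"
```

```text
the job is handed in; nothing more can be done
None
```

The job is handed in: the stage was pushed fully home with the button held down, the button is up again, the dish looks flat in its seat under the camera, and the arm is clear.

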